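Load the test disc into the spring nest of the colour-test holder

ROBOT

A 6-joint arm with a two-finger parallel gripper is mounted at the origin on the work surface. World frame = base frame: x ahead of the robot, y to its left, z up, the work surface at z = 0. Lengths are in m, angles in rad, forces in N, time in s.
With the tool pointing down it reaches from about 0.35 to 0.975 m from the base axis. Payload 4.9 kg.
Tool frame: the origin (TCP) lies at the very end of the fingers, on their centre line; the grasp point (between the pads) lies 19 mm behind it; z points along the fingers, y is the line along which they close (so a half turn about z gives the same grasp; the last joint's range is limited). The gripper opens to 85 mm and grips with 20 to 120 N. Pads are 22 mm wide; open, the fingers measure 114 mm over their backs; the gripper's body (76 mm by 85 mm) begins 54 mm behind the grasp point. The pads swing forward as they close: fully open they stand 13 mm farther back than shut.
Start: joints at [-1.289, 0.053, 1.613, -0, 1.476, -0.119], TCP at [0.244, -0.575, 0.231] pointing down, gripper open.
Joint ranges: [-3.01, 3.01], [-1.01, 2.22], [0.06, 2.58], [-1.02, 4.17], [0.09, 2.62], [-3.14, 3.14]. Speed limits (rad/s): [2.57, 2.57, 3.14, 3.14, 3.14, 3.14].

INTERFACE

Orientations are given as a unit quaternion [w, x, y, z].
In Python, from plant import manip gives the robot as it stands.
- The arm moves only by the tool play_rows, never from a script. Its argument "series" is a list that holds one entry, the list of rows, each a list of 7 numbers: the shift along the world's x, y, z in m, then the turn, a rotation vector about the world's x, y, z in degrees, then the opening, from 0 (shut) to 1 (fully open). In form: [[[dx, dy, dz, rx, ry, rz, grip], ...]]. A call has 1 to 10 rows; each row shifts and turns the commanded pose from where the row before left it; what a row does not reach is not made up. A row lasts 1/10 s, in which the tool goes at most 50 mm and 8.59 degrees, less where a joint would pass 70% of its speed; a pose out of reach is approached as far as the arm can. A call with a gripper value outside its range is refused whole. The fingers move at their own pace and stop on an object; the grip force is fixed at half the most. Time passes only in rows, so rows that do not move let the fingers close. It gives the time, the measured TCP pose, the force, the opening and the grip force at its end, in the units of the state.
- manip.state(): the state, without advancing time (a new reading comes with each control period).
- manip.grab_frame(name): name is "side" or "top"; returns a dict with "frame" (420x560x3 uint8, blue, green, red), "mtx" (3x3 intrinsics, pixels), "R" (3x3) and "t" (3): a world point X has camera coordinates R X + t. Camera axes: x right, y down, z forward; pixel columns grow to the right and rows downward; lengths in m; the calibration is good to about 2 mm. A picture is of the moment at which its call begins. There is no depth.
- manip.job_done(): hands the job in; it is judged then, once.
The state is a dict: "time": time; "joint_pos": joint angles; "joint_vel": joint speeds; "joint_efforts": joint torques, N m; "tool_pos": TCP position; "tool_rot": TCP orientation; "contact_force": force on the tool from outside, world axes, zero at the start; "ft_torque": the same for the moment, N m; "gripper_width": opening from 0.0 (shut) to 1.0 (fully open); "grasp_force": force on a finger pad.
Only numpy, scipy, OpenCV 4.12 (cv2) and the standard library are available. Lean on these libraries where they do the work, as an engineer would, in place of code of your own. Each camera call takes 0.05 s, during which the arm holds its last target. There are 200 camera calls.

TASK

Get the holder ready for a colour test: lay the plain steel disc flat on the holder's loading deck, between the two rails, and let go of it; then push it along the deck and over the raised lip, against the sprung plunger, until it drops flat into the pocket and the spring clamps it behind the lip. Push gently, feeling for the spring, without ramming the plunger against its end stop, and leave the bottles, the pot and the small collar where they stand.

Things in the scene. Friction and masses are not known exactly. Their poses are not given: they have to be found in the camera images.
- disc_mid (a point): Centre (half-way up) of the plain steel disc, 50 mm across, 12 mm thick, about 0.13 to 0.25 kg. It starts lying flat on the bench to the right of the holder. Its z axis is the disc's axis.
- holder: Grey base plate of the colour-test holder, fixed to the bench: 300 mm (x) by 110 mm (y) by 12 mm thick. Origin: centre of its underside, on the bench. x is the push direction, from the loading end (nearer the robot) to the nest; z up. The nest, a block of aluminium and steel on the plate, is clamped anywhere over a 50 mm stretch along x and stays put; its place is not measured: see it or feel for it.
- deck_spot (a point): A good spot on the loading deck to lay the disc: on the plate's top, 12 mm above the bench, x = -85 mm from the plate's centre, y = 0. Axes as the holder's. Two rails, 6 mm wide and 6 mm high, run along the deck at y = +31 and -31 mm (56 mm free between them) from x = -150 to +30 mm.
- lip_about (a point): Fixed mark on the plate (x = 20 mm), level with the lip's top; axes as the holder's. The lip's pocket-side face lies anywhere from 25 mm before to 25 mm beyond it. On the loading side a steel ramp, 10 mm long, rises 3.5 mm from the deck to the lip, 3 mm thick. The disc's front climbs it, then tips over it into the pocket; if it snags there, draw back a little and push on.
- pocket_about (a point): Fixed mark on the plate (x = 45 mm): the seated disc's centre, on the pocket floor, when the lip is at lip_about; it shifts along x with the lip. The pocket is 53 mm wide, its floor level with the deck, side walls 8 mm high. From 46 mm beyond the lip a hold-down plate roofs it (underside 16 mm, top 20 mm over the deck): the disc's front must go under. Seated, the disc's top is 8.5 mm above the lip.
- plunger_about (a point): Fixed mark on the plate: face of the spring plunger at rest (44 mm past the lip) when the lip is at lip_about. The 50 mm disc must push it in 6 mm to pass the lip. 2 N starts it, 8 N at 6 mm, 9.5 N at 7.5 mm, 11 N at its hard end, 9 mm. Pusher friction may hold the disc's rear edge up at lip height: ease the pusher down about 4 mm while pushing, no lower than the lip's top, or draw back.
- collar: Small steel collar (a thick ring), 36 mm across, 20 mm high, standing on the bench; origin at the centre of its underside. Not part of the job: leave it.
- ink_a: Ink bottle on the left, 64 mm across, 140 mm high; origin at the centre of its underside. Leave it.
- ink_b: Ink bottle beyond the disc, to the right of the holder's far end, 64 mm across, 140 mm high; origin at the centre of its underside. Leave it.
- pot: Low lidded pot on the right, 70 mm across, 60 mm high; origin at the centre of its underside. Leave it.

How it is judged:
By the outcome, as a careful person would: the job done as asked, in the order asked, and still so for the second after the job is handed in, with the robot touching nothing.
It also fails if it takes over 64 s, if anything falls off the work surface, if the arm or the gripper's body presses on something with over 40 N, if the wrist force passes 120 N, or if a joint passes its speed limit or range.

## Working session

There is one attempt and no reset: what is moved stays moved. The work goes in short steps, Python scripts to look and compute and a tool call to move; the robot and the scene stay as the last step left them, time stands still between calls to the robot, and variables do not carry over. Pictures are saved under pics/ and viewed, at most 10 in all, crops included, and the job is handed in when it is done.

Besides the shell and the picture viewer there is one more tool, called as name([rows], argument=value, ...), one row to a line, values as JSON. play_rows: Moves the arm, as the interface text tells. Its arguments: {"type":"object","properties":{"series":{"type":"array"}},"required":["series"]}

```bash
mkdir -p pics; cat > h.py <<'E'
import numpy as np, cv2
from plant import manip
def grab(n,fn=None):
    f=manip.grab_frame(n)
    if fn: cv2.imwrite('pics/'+fn,f['frame'])
    return f
def ray(f,u,v,z):
    K,R,t=[np.array(f[k],float) for k in('mtx','R','t')]
    c=-R.T@t.ravel(); d=R.T@np.linalg.solve(K,[u,v,1.]); return c+d*(z-c[2])/d[2]
def proj(f,X):
    K,R,t=[np.array(f[k],float) for k in('mtx','R','t')]
    p=K@(R@np.array(X,float)+t.ravel()); return p[:2]/p[2]
E
python3 - <<'E'
from h import *
import pickle
d={n:grab(n,n+'0.png') for n in('top','side')}
pickle.dump(d,open('f0.pkl','wb'))
for n in d:
    f=d[n];R=np.array(f['R']);print(n,(-R.T@np.array(f['t']).ravel()).round(3),R[2].round(3))
print(manip.state())
E
```

```text
top [ 0.496 -0.06   1.452] [ 0.087 -0.006 -0.996]
side [ 0.36  -0.744  0.452] [ 0.307  0.818 -0.487]
{'time': 0.1, 'joint_pos': array([-1.28900672e+00,  5.33216013e-02,  1.61416434e+00, -5.08980571e-07,
        1.47599424e+00, -1.19003878e-01]), 'joint_vel': array([-1.89351654e-03,  2.67734616e-04, -4.11071830e-03,  4.09800761e-04,
       -9.67141625e-04,  8.86541303e-05]), 'joint_efforts': array([-3.66214626e-04, -3.94900668e+01, -3.71363568e+01, -1.26666696e-04,
        3.88073604e-03,  6.56870824e-06]), 'tool_pos': array([ 0.24368286, -0.57492373,  0.23016231]), 'tool_rot': array([-9.40617892e-04,  9.79987239e-01,  1.99058084e-01, -7.69832637e-05]), 'contact_force': array([0.10517861, 0.04532441, 0.66446467]), 'ft_torque': array([ 0.024135  ,  0.01100149, -0.02002593]), 'grasp_force': 0.0, 'gripper_width': 1.0034040193120253}
```

View pics/top0.png

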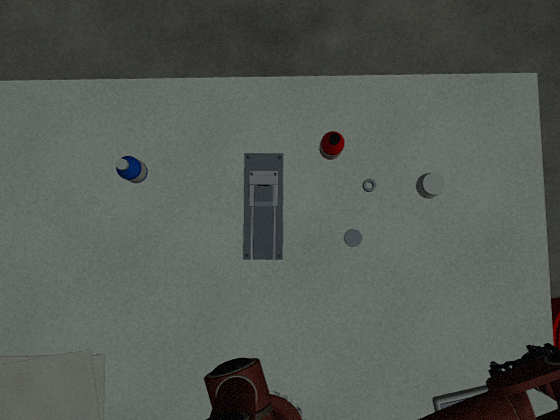

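View pics/side0.png

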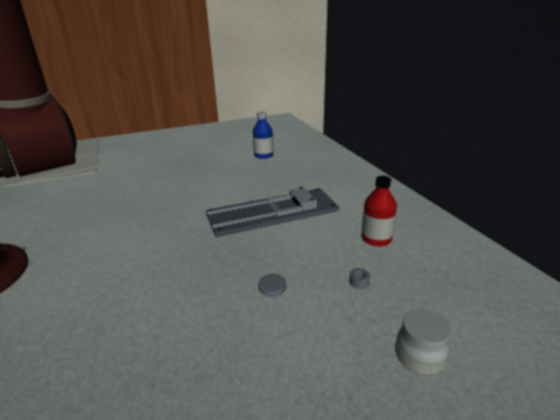

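The top view shows the holder at cols 244–283, rows 153–260, with the nest near rows 171–206, the disc at (353,238), collar at (369,185), pot at (430,185) and red bottle at (332,145). In the side view the disc is at (272,285). Next I'll measure these.

```bash
python3 - <<'E'
from h import *
import pickle
d=pickle.load(open('f0.pkl','rb'))
def seg(f,box,z,nm):
    x0,y0,x1,y1=box; g=cv2.cvtColor(f['frame'],cv2.COLOR_BGR2GRAY)[y0:y1,x0:x1]
    g=cv2.GaussianBlur(g,(3,3),0); T,m=cv2.threshold(g,0,255,cv2.THRESH_BINARY_INV|cv2.THRESH_OTSU)
    m=cv2.morphologyEx(m,cv2.MORPH_CLOSE,np.ones((9,9)))
    c=max(cv2.findContours(m,0,cv2.CHAIN_APPROX_NONE)[0],key=cv2.contourArea)
    c=c+np.array([x0,y0]); M=cv2.moments(c)
    print(nm,T,'cent',M['m10']/M['m00'],M['m01']/M['m00'],'area',M['m00'])
    P=np.array([ray(f,*p,z)[:2] for p in c[:,0].astype(float)],np.float32)
    print('  world rect',cv2.minAreaRect(P),'centroid',ray(f,M['m10']/M['m00'],M['m01']/M['m00'],z).round(4))
t,s=d['top'],d['side']
seg(t,(230,140,300,275),.012,'plate top')
seg(t,(335,220,371,256),.012,'disc top'); seg(s,(245,262,300,308),.006,'disc side')
seg(t,(355,172,383,199),.02,'collar')
a=cv2.resize(t['frame'][145:268,232:294],None,fx=4.8,fy=4.8,interpolation=cv2.INTER_CUBIC)
b=cv2.resize(s['frame'][175:245,195:350],(490,221),interpolation=cv2.INTER_CUBIC)
o=np.zeros((591,800,3),np.uint8); o[:a.shape[0],:a.shape[1]]=a[:591]; o[:221,305:795]=b
cv2.imwrite('pics/c0.png',np.clip(o*1.6,0,255).astype(np.uint8))
E
```

```text
plate top 82.0 cent 262.8273443268521 206.30150135367955 area 4063.0
  world rect ((0.6224300861358643, -0.002905290573835373), (0.10887374728918076, 0.29805314540863037), 89.09304809570312) centroid [ 0.6202 -0.0036  0.012 ]
disc top 91.0 cent 352.1522633744856 237.47119341563786 area 243.0
  world rect ((0.5289729833602905, -0.25107693672180176), (0.050343018025159836, 0.04732101783156395), 89.05506896972656) centroid [ 0.529  -0.2515  0.012 ]
disc side 93.0 cent 271.6798112571621 284.464105156724 area 494.5
  world rect ((0.5280865430831909, -0.25030240416526794), (0.059001825749874115, 0.04938948154449463), 71.38639068603516) centroid [ 0.5268 -0.2523  0.006 ]
collar 86.0 cent 368.3130081300813 185.0731707317073 area 123.0
  world rect ((0.6746119856834412, -0.30024096369743347), (0.036561090499162674, 0.03381930664181709), 89.08301544189453) centroid [ 0.6744 -0.2997  0.02  ]
```

View pics/c0.png

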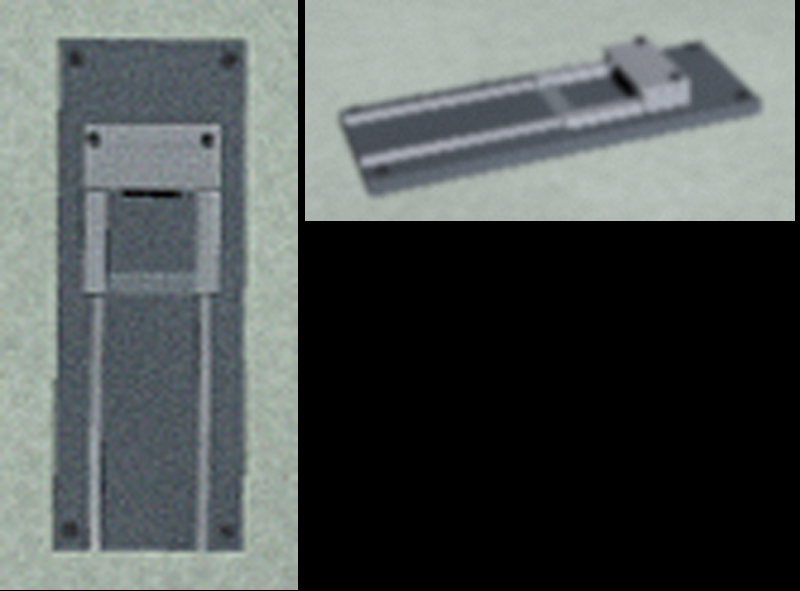

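Crop: ramp foot at crop row ~293, lip pocket edge at ~270, hold-down roof front edge at ~188, and rails at cols ~95 and ~207. Converting those to metres.

```bash
python3 - <<'E'
from h import *
import pickle
t=pickle.load(open('f0.pkl','rb'))['top']
def w(c,r,z): return ray(t,(c+.5)/4.8-.5+232,(r+.5)/4.8-.5+145,z)[:2]
for n,c,r,z in [('BL',53,549,.012),('BR',244,549,.012),('TL',58,39,.012),('TR',247,40,.012),('rampfoot',152,293,.012),('lip',152,270,.0155),('roof',152,188,.032),('railL near',95,545,.018),('railR near',203,545,.018),('railL far',97,300,.018),('railR far',207,300,.018),('wallL in',106,230,.02),('wallR in',196,230,.02)]: print(n,w(c,r,z).round(4))
# edges, fitted: left/right plate sides by gradient per row
g=cv2.GaussianBlur(cv2.cvtColor(t['frame'],cv2.COLOR_BGR2GRAY),(3,3),0).astype(float)
for lo,hi in((238,248),(278,288)):
    P=[]
    for r in range(160,255):
        k=np.abs(np.diff(g[r,lo:hi])); k=np.where(k>k.max()*.4,k,0); P.append(ray(t,lo+.5+(k*np.arange(len(k))).sum()/k.sum(),r,.012)[:2])
    print('side',lo,np.polyfit(*np.array(P).T,1), np.polyval(np.polyfit(*np.array(P).T,1),.62))
# axial profile in the central strip
m=g[:,256:271].mean(1); print([(r,int(m[r])) for r in range(168,215)])
print([(r,int(m[r])) for r in list(range(148,158))+list(range(254,265))])
E
```

```text
BL [0.4744 0.0542]
BR [ 0.4726 -0.0562]
TL [0.773  0.0485]
TR [ 0.7707 -0.0627]
rampfoot [ 0.6221 -0.0049]
lip [ 0.6352 -0.0052]
roof [ 0.6812 -0.0064]
railL near [0.4764 0.0295]
railR near [ 0.4754 -0.0326]
railL far [0.618  0.0269]
railR far [ 0.6169 -0.037 ]
wallL in [0.6586 0.0211]
wallR in [ 0.6577 -0.0312]
side 238 [-0.02335418  0.06610233] 0.051622740353358676
side 278 [-0.02053847 -0.04596974] -0.05870359542644488
[(168, 56), (169, 55), (170, 64), (171, 83), (172, 91), (173, 89), (174, 87), (175, 86), (176, 86), (177, 87), (178, 87), (179, 87), (180, 87), (181, 87), (182, 87), (183, 79), (184, 53), (185, 34), (186, 44), (187, 55), (188, 55), (189, 54), (190, 55), (191, 55), (192, 55), (193, 55), (194, 55), (195, 54), (196, 54), (197, 55), (198, 55), (199, 55), (200, 56), (201, 62), (202, 71), (203, 72), (204, 71), (205, 69), (206, 61), (207, 55), (208, 54), (209, 55), (210, 55), (211, 55), (212, 55), (213, 54), (214, 54)]
[(148, 108), (149, 109), (150, 110), (151, 110), (152, 100), (153, 75), (154, 58), (155, 56), (156, 57), (157, 57), (254, 55), (255, 54), (256, 54), (257, 54), (258, 57), (259, 76), (260, 101), (261, 109), (262, 107), (263, 106), (264, 106)]
```

play_rows([
  [[0.028, 0.032, -0.01, 0, 0, 6.58, 1], [0.028, 0.032, -0.01, 0, 0, 6.58, 1], [0.028, 0.032, -0.01, 0, 0, 6.58, 1], [0.028, 0.032, -0.01, 0, 0, 6.58, 1], [0.028, 0.032, -0.01, 0, 0, 6.58, 1], [0.028, 0.032, -0.01, 0, 0, 6.58, 1], [0.028, 0.032, -0.01, 0, 0, 6.58, 1], [0.028, 0.032, -0.01, 0, 0, 6.58, 1], [0.028, 0.032, -0.01, 0, 0, 6.58, 1], [0.028, 0.032, -0.01, 0, 0, 6.58, 1]],
])

```text
time: 1.1
tool_pos: [0.5245, -0.2538, 0.1305]
tool_rot: [-0.0, 0.713, 0.701, -0.0]
contact_force: [0.6, -0.9, -0.1]
gripper_width: 1.004
grasp_force: 0.0
```

play_rows([
  [[0.004, 0.003, -0.02, 0, 0, 0, 1], [0, 0, -0.03, 0, 0, 0, 1], [0, 0, -0.03, 0, 0, 0, 1], [0, 0, -0.02, 0, 0, 0, 1], [0, 0, -0.01, 0, 0, 0, 1], [0, 0, -0.01, 0, 0, 0, 1], [0, 0, -0.005, 0, 0, 0, 1], [0, 0, 0, 0, 0, 0, 1]],
])

```text
time: 1.9
tool_pos: [0.5278, -0.2525, 0.0062]
tool_rot: [-0.0, 0.715, 0.699, -0.0]
contact_force: [-0.1, 0.4, 0.1]
gripper_width: 0.997
grasp_force: 0.0
```

play_rows([
  [[0, 0.0005, -0.005, 0, 0, 0, 1], [0, 0, 0, 0, 0, 0, 0.7], [0, 0, 0, 0, 0, 0, 0.5], [0, 0, 0, 0, 0, 0, 0.4], [0, 0, 0, 0, 0, 0, 0.3], [0, 0, 0, 0, 0, 0, 0.3], [0, 0, 0, 0, 0, 0, 0.3], [0, 0, 0, 0, 0, 0, 0.3]],
])

```text
time: 2.7
tool_pos: [0.5287, -0.2524, 0.0024]
tool_rot: [0.001, 0.715, 0.699, 0.0]
contact_force: [-1.1, 0.5, 5.4]
gripper_width: 0.546
grasp_force: 62.0
```

play_rows([
  [[0, 0, 0.004, 0, 0, 0, 0.3], [0, 0, 0.01, 0, 0, 0, 0.3], [0, 0, 0.02, 0, 0, 0, 0.3], [0, 0, 0.03, 0, 0, 0, 0.3], [0, 0, 0.02, 0, 0, 0, 0.3], [0, 0, 0, 0, 0, 0, 0.3], [0, 0, 0, 0, 0, 0, 0.3]],
])

```text
time: 3.4
tool_pos: [0.5275, -0.2518, 0.085]
tool_rot: [-0.0, 0.715, 0.699, -0.0]
contact_force: [-0.3, 0.2, -2.4]
gripper_width: 0.549
grasp_force: 62.0
```

```bash
python3 - <<'E'
from h import *
f=grab('side'); s=manip.state(); print(s['tool_pos'],s['contact_force'],s['grasp_force'],s['gripper_width'])
u,v=proj(f,s['tool_pos']).astype(int); print(u,v)
cv2.imwrite('pics/g1.png',cv2.resize(f['frame'][max(v-70,0):v+50,max(u-80,0):u+80],None,fx=4,fy=4))
E
```

```text
[ 0.52685352 -0.2513534   0.08383387] [-0.31625806  0.05877081 -2.70734545] 62.045241594314575 0.5533269711241897
269 247
```

View pics/g1.png

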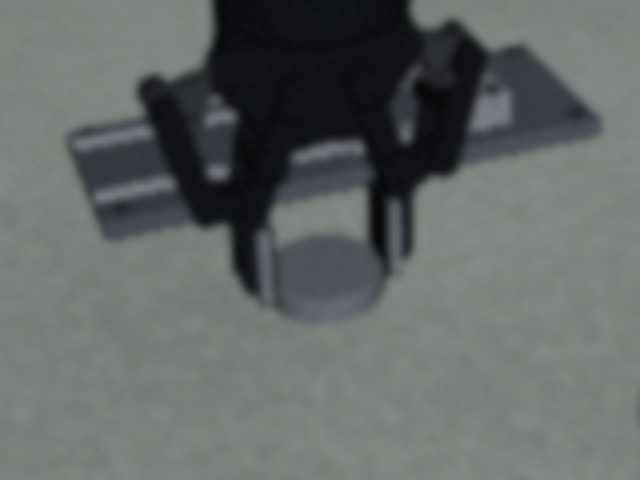

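The side crop shows the disc gripped flat between the pads, top face centre near full-frame pixel (271,243).

```bash
python3 - <<'E'
from h import *
f=grab('side'); s=manip.state(); tp=s['tool_pos']; print(tp)
for v in (242,243.2,244.5): print(ray(f,271,v,tp[2]+.0096)-tp)
E
```

```text
[ 0.52658467 -0.25115186  0.08328502]
[0.00377575 0.0030446  0.0096    ]
[ 0.00255896 -0.00024052  0.0096    ]
[ 0.00125397 -0.00376373  0.0096    ]
```

play_rows([
  [[0.002, 0.03, 0, 0, 0, 0, 0.3], [0.002, 0.03, 0, 0, 0, 0, 0.3], [0.002, 0.04, 0, 0, 0, 0, 0.3], [0.002, 0.04, 0, 0, 0, 0, 0.3], [0.002, 0.04, 0, 0, 0, 0, 0.3], [0.001, 0.04, 0, 0, 0, 0, 0.3], [0, 0.03, 0, 0, 0, 0, 0.3], [0, 0, -0.02, 0, 0, 0, 0.3], [0, 0, -0.02, 0, 0, 0, 0.3], [0, 0, 0, 0, 0, 0, 0.3]],
])

```text
time: 4.5
tool_pos: [0.5347, -0.001, 0.0404]
tool_rot: [-0.004, 0.714, 0.7, -0.003]
contact_force: [-1.2, -0.4, -2.7]
gripper_width: 0.547
grasp_force: 62.3
```

```bash
python3 - <<'E'
from h import *
f=grab('side'); grab('side');s=manip.state(); tp=s['tool_pos']; print(tp,s['tool_rot'],s['contact_force'])
u,v=proj(f,tp).astype(int); print(u,v)
cv2.imwrite('pics/g2.png',cv2.resize(f['frame'][v-60:v+50,u-70:u+90],None,fx=4,fy=4))
E
```

```text
[ 0.53756094 -0.00182755  0.04384217] [-0.00134736  0.71472596  0.69940253 -0.00104271] [ 0.73170142  0.40815269 -1.74284892]
236 202
```

View pics/g2.png

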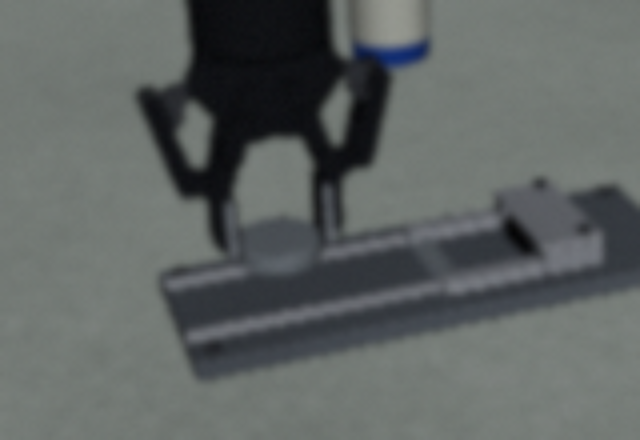

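The disc is held over the deck, still about 30 mm above it. Lowering.

play_rows([
  [[0, 0, -0.005, 0, 0, 0, 0.3], [0, 0, -0.006, 0, 0, 0, 0.3], [0, 0, -0.006, 0, 0, 0, 0.3], [0, 0, -0.005, 0, 0, 0, 0.3], [0, 0, -0.002, 0, 0, 0, 0.3], [0, 0, -0.002, 0, 0, 0, 0.3], [0, 0, 0, 0, 0, 0, 0.3], [0, 0, 0, 0, 0, 0, 0.3]],
])

```text
time: 5.4
tool_pos: [0.539, -0.002, 0.0195]
tool_rot: [0.0, 0.715, 0.699, 0.0]
contact_force: [0.4, 0.0, -2.1]
gripper_width: 0.552
grasp_force: 62.3
```

play_rows([
  [[0, 0, -0.001, 0, 0, 0, 0.3], [0, 0, -0.001, 0, 0, 0, 0.3], [0, 0, -0.001, 0, 0, 0, 0.3], [0, 0, 0, 0, 0, 0, 0.3], [0, 0, 0, 0, 0, 0, 0.3]],
])

```text
time: 5.9
tool_pos: [0.5388, -0.0019, 0.0163]
tool_rot: [-0.0, 0.715, 0.699, -0.0]
contact_force: [0.1, -0.0, -1.8]
gripper_width: 0.546
grasp_force: 62.3
```

play_rows([
  [[0, 0, -0.001, 0, 0, 0, 0.3], [0, 0, -0.001, 0, 0, 0, 0.3], [0, 0, 0, 0, 0, 0, 0.3], [0, 0, 0, 0, 0, 0, 0.3]],
])

```text
time: 6.3
tool_pos: [0.5389, -0.002, 0.0145]
tool_rot: [0.0, 0.715, 0.699, 0.0]
contact_force: [0.1, 0.9, -0.4]
gripper_width: 0.552
grasp_force: 62.5
```

play_rows([
  [[0, 0, 0, 0, 0, 0, 0.6], [0, 0, 0, 0, 0, 0, 0.7], [0, 0, 0, 0, 0, 0, 0.85], [0, 0, 0, 0, 0, 0, 0.85], [0, 0, 0, 0, 0, 0, 0.85], [0, 0, 0.01, 0, 0, 0, 0.85], [0, 0, 0.02, 0, 0, 0, 0.85], [0, 0, 0.02, 0, 0, 0, 0.85], [0, 0, 0, 0, 0, 0, 0.85]],
])

```text
time: 7.2
tool_pos: [0.5416, -0.0023, 0.0683]
tool_rot: [0.003, 0.715, 0.699, 0.002]
contact_force: [0.5, 0.4, 0.2]
gripper_width: 0.849
grasp_force: 0.0
```

play_rows([
  [[-0.01, 0, 0, 0, 0, 0, 0.5], [-0.02, 0, 0, 0, 0, 0, 0.2], [-0.02, 0.001, 0, 0, 0, 0, 0], [-0.006, 0, 0, 0, 0, 0, 0], [0, 0, 0, 0, 0, 0, 0], [0, 0, 0, 0, 0, 0, 0], [0, 0, 0, 0, 0, 0, 0]],
])

```text
time: 7.9
tool_pos: [0.4835, -0.0011, 0.0644]
tool_rot: [0.0, 0.715, 0.699, 0.0]
contact_force: [0.3, 0.5, -0.4]
gripper_width: 0.003
grasp_force: 0.0
```

```bash
python3 - <<'E'
from h import *
f=grab('side');g=grab('top'); s=manip.state(); tp=s['tool_pos']; print(tp,s['tool_rot'],s['contact_force'],s['gripper_width'])
a=cv2.resize(f['frame'][130:245,190:345],None,fx=4,fy=4);b=cv2.resize(g['frame'][150:265,235:295],None,fx=3,fy=4)
cv2.imwrite('pics/g3.png',np.hstack([a,b]))
E
```

```text
[ 0.48342171 -0.00102535  0.06441353] [8.20483016e-05 7.14685657e-01 6.99445781e-01 6.25445332e-05] [-0.88911291 -0.13770068  0.78714319] 0.0033037611093804254
```

View pics/g3.png

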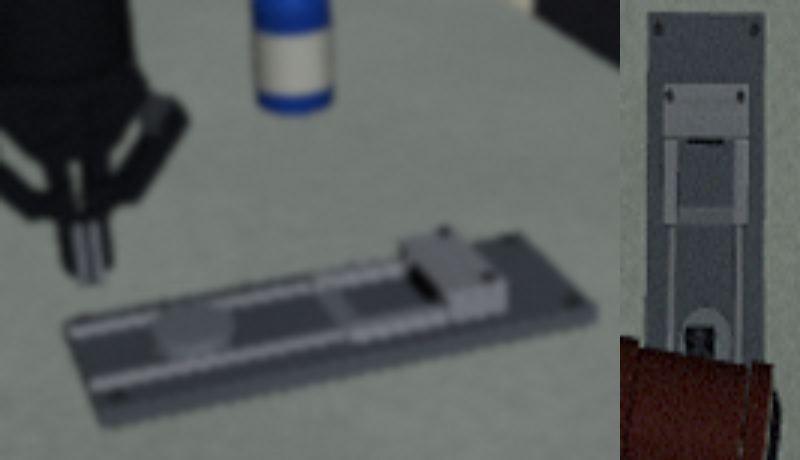

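The disc lies flat on the deck between the rails and the gripper is shut behind it. Descending to push height.

play_rows([
  [[0, 0, -0.015, 0, 0, 0, 0], [0, 0, -0.015, 0, 0, 0, 0], [0, 0, -0.01, 0, 0, 0, 0], [0, 0, -0.006, 0, 0, 0, 0], [0, 0, 0, 0, 0, 0, 0], [0.004, 0, 0, 0, 0, 0, 0], [0.004, 0, 0, 0, 0, 0, 0], [0.004, 0, 0, 0, 0, 0, 0], [0.004, -0.0005, 0, 0, 0, 0, 0], [0.002, 0, 0, 0, 0, 0, 0]],
])

```text
time: 9.0
tool_pos: [0.5016, -0.0016, 0.0187]
tool_rot: [0.0, 0.715, 0.699, 0.0]
contact_force: [-0.1, -0.6, -0.3]
gripper_width: 0.003
grasp_force: 0.0
```

play_rows([
  [[0.005, 0, 0, 0, 0, 0, 0], [0.005, 0, 0, 0, 0, 0, 0], [0.005, -0.0005, 0, 0, 0, 0, 0], [0.005, 0, 0, 0, 0, 0, 0], [0.005, 0, 0, 0, 0, 0, 0], [0.005, 0, 0, 0, 0, 0, 0], [0.005, -0.0005, 0, 0, 0, 0, 0], [0.005, 0, 0, 0, 0, 0, 0], [0.005, 0, 0, 0, 0, 0, 0], [0, 0, 0, 0, 0, 0, 0]],
])

```text
time: 10.0
tool_pos: [0.547, -0.0026, 0.0185]
tool_rot: [0.001, 0.715, 0.699, 0.001]
contact_force: [0.5, -0.1, -0.2]
gripper_width: 0.001
grasp_force: 0.0
```

play_rows([
  [[0.003, 0, 0, 0, 0, 0, 0], [0.003, 0, 0, 0, 0, 0, 0], [0.003, 0, 0, 0, 0, 0, 0], [0.003, 0, 0, 0, 0, 0, 0], [0.003, 0, 0, 0, 0, 0, 0], [0.003, 0, 0, 0, 0, 0, 0], [0, 0, 0, 0, 0, 0, 0]],
])

```text
time: 10.7
tool_pos: [0.5646, -0.0025, 0.0184]
tool_rot: [0.0, 0.715, 0.699, 0.0]
contact_force: [-1.3, -0.4, -0.2]
gripper_width: 0.0
grasp_force: 0.0
```

```bash
python3 - <<'E'
from h import *
f=grab('side');g=grab('top'); s=manip.state(); tp=s['tool_pos']; print(tp,s['contact_force'])
a=cv2.resize(f['frame'][130:245,190:345],None,fx=4,fy=4);b=cv2.resize(g['frame'][150:265,235:295],None,fx=3,fy=4)
cv2.imwrite('pics/g4.png',np.hstack([a,b]))
E
```

```text
[ 0.56441482 -0.00248437  0.01841946] [ 0.77453007 -0.00127527 -0.36017456]
```

View pics/g4.png

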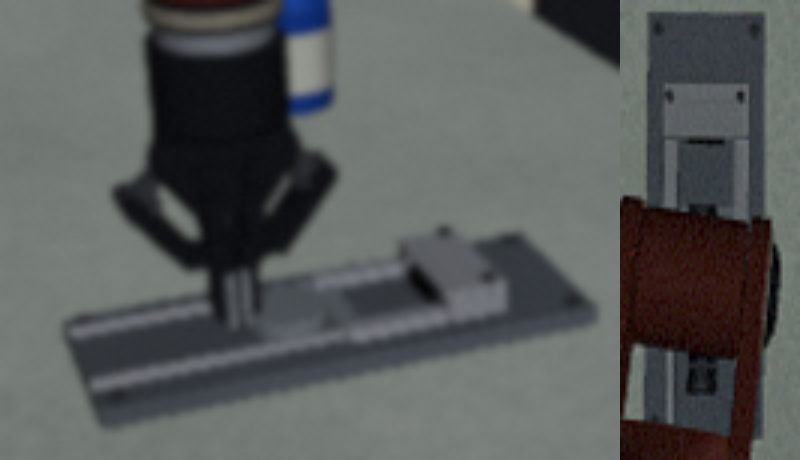

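Disc front is at the ramp foot (side crop col ~330). Pushing on in small steps.

play_rows([
  [[0.002, 0, 0, 0, 0, 0, 0], [0.002, 0, 0, 0, 0, 0, 0], [0.002, 0, 0, 0, 0, 0, 0], [0.002, 0, 0, 0, 0, 0, 0], [0.002, 0, 0.0005, 0, 0, 0, 0], [0.002, 0, 0, 0, 0, 0, 0], [0.002, 0, 0.0005, 0, 0, 0, 0], [0.002, 0, 0, 0, 0, 0, 0], [0.002, 0, 0, 0, 0, 0, 0], [0.002, 0, 0, 0, 0, 0, 0]],
])

```text
time: 11.8
tool_pos: [0.584, -0.0024, 0.0193]
tool_rot: [0.0, 0.715, 0.699, 0.0]
contact_force: [-0.5, 0.5, -0.6]
gripper_width: -0.002
grasp_force: 0.6
```

play_rows([
  [[0.002, 0, 0, 0, 0, 0, 0], [0.002, 0, 0, 0, 0, 0, 0], [0.002, 0, 0, 0, 0, 0, 0], [0.002, 0, 0, 0, 0, 0, 0], [0.002, -0.0005, 0, 0, 0, 0, 0]],
])

```text
time: 12.3
tool_pos: [0.594, -0.0029, 0.0193]
tool_rot: [-0.0, 0.715, 0.699, -0.0]
contact_force: [-1.8, 0.5, -0.4]
gripper_width: 0.001
grasp_force: 0.9
```

play_rows([
  [[0.002, 0, 0, 0, 0, 0, 0], [0.002, 0, 0, 0, 0, 0, 0], [0.002, 0, 0.0005, 0, 0, 0, 0], [0.002, 0, 0, 0, 0, 0, 0], [0.002, 0, 0, 0, 0, 0, 0], [0.001, 0, 0, 0, 0, 0, 0], [0.001, 0, 0, 0, 0, 0, 0], [0, 0, 0, 0, 0, 0, 0]],
])

```text
time: 13.1
tool_pos: [0.6058, -0.0029, 0.0199]
tool_rot: [-0.0, 0.715, 0.699, -0.0]
contact_force: [-3.9, 0.0, 2.5]
gripper_width: -0.002
grasp_force: 1.7
```

```bash
python3 - <<'E'
from h import *
f=grab('side');g=grab('top'); s=manip.state(); tp=s['tool_pos']; print(tp,s['contact_force'])
a=cv2.resize(f['frame'][150:245,240:345],None,fx=5,fy=5,interpolation=2);b=cv2.resize(g['frame'][155:250,235:289],None,fx=5,fy=5,interpolation=2)
cv2.imwrite('pics/g5.png',np.clip(1.5*np.hstack([a,b]),0,255).astype(np.uint8))
E
```

```text
[ 0.60584457 -0.00291709  0.01984512] [-3.49832061  0.31941268  1.55217493]
```

View pics/g5.png

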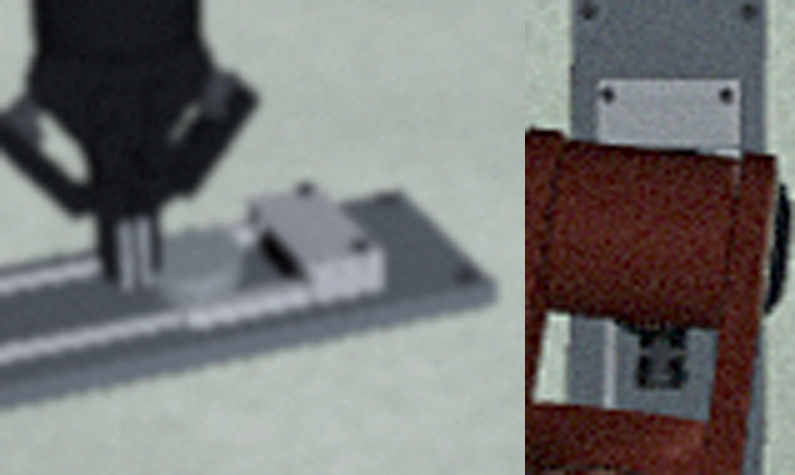

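The disc's front is over the lip, with its tail still up on the ramp side and the front short of the roof. Continuing with 1 mm steps.

play_rows([
  [[0.001, 0, 0, 0, 0, 0, 0], [0.001, 0, 0, 0, 0, 0, 0], [0.001, 0, 0, 0, 0, 0, 0], [0.001, 0, 0, 0, 0, 0, 0], [0.001, 0, 0, 0, 0, 0, 0], [0, 0, 0, 0, 0, 0, 0]],
])

```text
time: 13.8
tool_pos: [0.6104, -0.0029, 0.02]
tool_rot: [-0.001, 0.715, 0.699, -0.001]
contact_force: [-7.4, 0.2, 4.4]
gripper_width: 0.001
grasp_force: 3.3
```

play_rows([
  [[0, 0, 0.0005, 0, 0, 0, 0], [0.001, 0, 0.0005, 0, 0, 0, 0], [0.001, 0, 0.0005, 0, 0, 0, 0], [0.001, 0, 0.0005, 0, 0, 0, 0], [0, 0, 0, 0, 0, 0, 0]],
])

```text
time: 14.3
tool_pos: [0.6145, -0.003, 0.0221]
tool_rot: [0.0, 0.715, 0.699, 0.0]
contact_force: [-2.4, 0.2, 3.0]
gripper_width: -0.001
grasp_force: 1.7
```

play_rows([
  [[0.001, 0, 0.0003, 0, 0, 0, 0], [0.001, 0, 0.0003, 0, 0, 0, 0], [0.001, 0, 0, 0, 0, 0, 0], [0, 0, 0, 0, 0, 0, 0]],
])

```text
time: 14.7
tool_pos: [0.6169, -0.0029, 0.0221]
tool_rot: [-0.0, 0.715, 0.699, 0.0]
contact_force: [-0.5, 0.2, -0.4]
gripper_width: 0.001
grasp_force: 0.5
```

play_rows([
  [[0.001, 0, 0, 0, 0, 0, 0], [0.001, 0, 0, 0, 0, 0, 0], [0, 0, 0, 0, 0, 0, 0]],
])

```text
time: 15.0
tool_pos: [0.6189, -0.0029, 0.0222]
tool_rot: [0.0, 0.715, 0.699, 0.0]
contact_force: [-1.6, 0.8, -0.2]
gripper_width: -0.002
grasp_force: 0.3
```

```bash
python3 - <<'E'
from h import *
f=grab('side'); s=manip.state(); tp=s['tool_pos']; print(tp,s['contact_force'])
a=cv2.resize(f['frame'][165:235,245:345],None,fx=7,fy=7,interpolation=2)
cv2.imwrite('pics/g6.png',np.clip(1.5*a,0,255).astype(np.uint8))
E
```

```text
[ 0.61892891 -0.00294467  0.0222497 ] [-1.32521493  0.51084023  0.24215839]
```

View pics/g6.png

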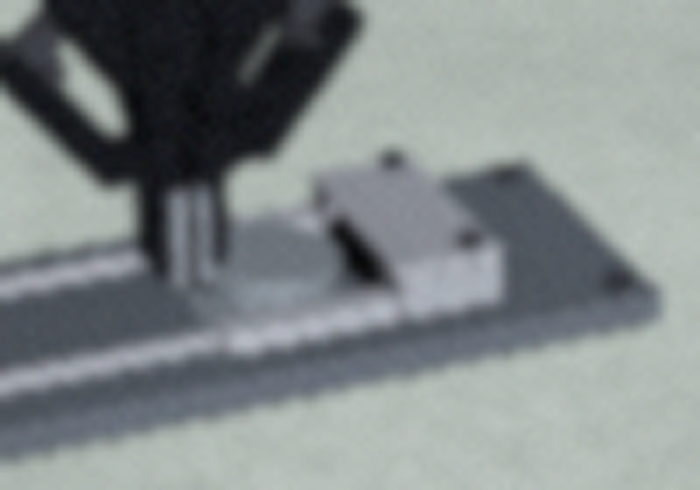

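The disc is on the lip, tilted into the pocket with its front at the roof's edge (crop ~343). Next I'll feel for the spring.

play_rows([
  [[0.001, 0, 0, 0, 0, 0, 0], [0.001, 0, 0, 0, 0, 0, 0], [0, 0, 0, 0, 0, 0, 0]],
])

```text
time: 15.35
tool_pos: [0.621, -0.003, 0.0224]
tool_rot: [0.0, 0.715, 0.699, 0.0]
contact_force: [0.2, 0.7, -0.2]
gripper_width: 0.002
grasp_force: 0.3
```

play_rows([
  [[0.001, 0, 0, 0, 0, 0, 0], [0.001, 0, 0, 0, 0, 0, 0], [0, 0, 0, 0, 0, 0, 0]],
])

```text
time: 15.65
tool_pos: [0.6222, -0.0029, 0.0222]
tool_rot: [-0.001, 0.715, 0.699, -0.001]
contact_force: [-3.8, 0.2, 0.5]
gripper_width: -0.001
grasp_force: 1.8
```

play_rows([
  [[0.001, 0, 0, 0, 0, 0, 0], [0.001, 0, 0, 0, 0, 0, 0], [0, 0, 0, 0, 0, 0, 0]],
])

```text
time: 15.95
tool_pos: [0.6241, -0.0029, 0.022]
tool_rot: [-0.001, 0.715, 0.699, -0.001]
contact_force: [-4.8, 0.6, 0.8]
gripper_width: -0.004
grasp_force: 2.6
```

play_rows([
  [[0.001, 0, 0, 0, 0, 0, 0], [0.001, 0, 0, 0, 0, 0, 0], [0, 0, 0, 0, 0, 0, 0]],
])

```text
time: 16.25
tool_pos: [0.6255, -0.0028, 0.0218]
tool_rot: [-0.001, 0.715, 0.699, -0.001]
contact_force: [-6.5, -0.0, 2.8]
gripper_width: -0.0
grasp_force: 3.5
```

play_rows([
  [[0.001, 0, 0, 0, 0, 0, 0], [0.001, 0, 0, 0, 0, 0, 0], [0, 0, 0, 0, 0, 0, 0]],
])

```text
time: 16.55
tool_pos: [0.6269, -0.0028, 0.0217]
tool_rot: [-0.002, 0.715, 0.699, -0.002]
contact_force: [-7.9, 0.1, 3.5]
gripper_width: -0.003
grasp_force: 4.4
```

play_rows([
  [[0.001, 0, 0, 0, 0, 0, 0], [0, 0, -0.001, 0, 0, 0, 0], [0, 0, -0.001, 0, 0, 0, 0], [0, 0, 0, 0, 0, 0, 0]],
])

```text
time: 16.95
tool_pos: [0.6278, -0.0028, 0.0209]
tool_rot: [-0.002, 0.715, 0.7, -0.002]
contact_force: [-12.8, 0.1, 9.6]
gripper_width: -0.001
grasp_force: 6.6
```

play_rows([
  [[0, 0, -0.001, 0, 0, 0, 0], [0, 0, 0, 0, 0, 0, 0], [0, 0, 0, 0, 0, 0, 0]],
])

```text
time: 17.25
tool_pos: [0.6279, -0.0028, 0.0202]
tool_rot: [-0.002, 0.715, 0.7, -0.002]
contact_force: [-12.4, 0.3, 11.3]
gripper_width: -0.003
grasp_force: 8.3
```

play_rows([
  [[0.0005, 0, 0, 0, 0, 0, 0], [0.0005, 0, 0, 0, 0, 0, 0], [0, 0, 0, 0, 0, 0, 0]],
])

```text
time: 17.55
tool_pos: [0.6282, -0.0027, 0.0182]
tool_rot: [-0.002, 0.715, 0.7, -0.002]
contact_force: [-8.4, -0.7, -0.8]
gripper_width: -0.001
grasp_force: 4.1
```

The pusher dropped 2 mm and the vertical load vanished, so the disc has probably dropped. Drawing back 2 mm, then lifting a little, to check.

play_rows([
  [[-0.001, 0, 0, 0, 0, 0, 0], [-0.001, 0, 0, 0, 0, 0, 0], [0, 0, 0, 0, 0, 0, 0]],
])

```text
time: 17.85
tool_pos: [0.628, -0.0028, 0.0186]
tool_rot: [-0.001, 0.715, 0.699, -0.0]
contact_force: [-4.6, -0.2, -2.3]
gripper_width: -0.001
grasp_force: 2.1
```

play_rows([
  [[-0.002, 0, 0, 0, 0, 0, 0], [-0.004, 0, 0, 0, 0, 0, 0], [-0.006, 0, 0, 0, 0, 0, 0], [-0.01, 0, 0.01, 0, 0, 0, 0], [-0.02, 0, 0.03, 0, 0, 0, 0], [-0.03, 0, 0.03, 0, 0, 0, 0], [-0.04, 0, 0.02, 0, 0, 0, 0], [-0.04, 0, 0, 0, 0, 0, 0], [-0.02, 0, 0, 0, 0, 0, 0], [0, 0, 0, 0, 0, 0, 0]],
])

```text
time: 18.85
tool_pos: [0.4554, -0.0028, 0.1097]
tool_rot: [0.001, 0.715, 0.699, 0.001]
contact_force: [-0.0, 0.6, 0.9]
gripper_width: -0.002
grasp_force: 0.0
```

```bash
python3 - <<'E'
from h import *
f=grab('side');g=grab('top'); s=manip.state(); tp=s['tool_pos']; print(tp,s['contact_force'])
a=cv2.resize(f['frame'][170:230,250:340],None,fx=5.5,fy=5.5,interpolation=2);b=cv2.resize(g['frame'][160:220,240:287],None,fx=5.5,fy=5.5,interpolation=2)
cv2.imwrite('pics/g7.png',np.clip(1.6*np.hstack([a,b]),0,255).astype(np.uint8))
E
```

```text
[ 0.45767707 -0.00309517  0.11024202] [-0.34242372  0.0849145  -0.32633934]
```

View pics/g7.png

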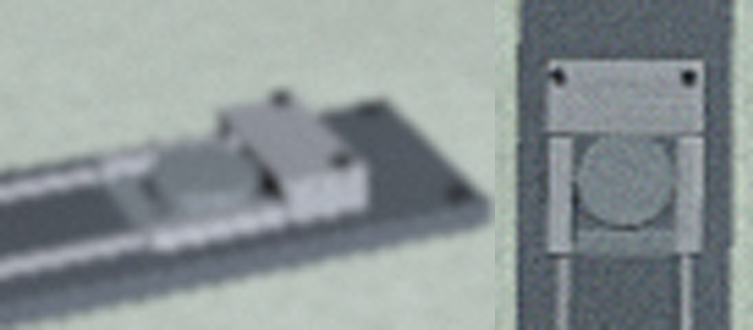

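The top view shows the disc's rear edge (crop row ~228) just past the lip. The ramp and lip (rows 229–253) are fully clear, and the disc's front is under the roof. The side view shows it lying flat and low. The gripper is clear, so I'm handing in.

```bash
python3 -c "
from plant import manip
print(manip.job_done())"
```

```text
the job is handed in; nothing more can be done
None
```

The disc is in the pocket, clamped by the spring behind the lip and lying flat as far as the last pictures show; the gripper is clear, nothing else was touched, and I handed the job in at about 19 s of the 64 s allowed, with no verdict returned.

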